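Wedge the paint tin tight in its clamp

ROBOT

A 6-joint arm with a two-finger parallel gripper is mounted at the origin on the work surface. World frame = base frame: x ahead of the robot, y to its left, z up, the work surface at z = 0. Lengths are in m, angles in rad, forces in N, time in s.
With the tool pointing down it reaches from about 0.375 to 0.9 m from the base axis. Payload 3.1 kg.
Tool frame: the origin (TCP) lies at the very end of the fingers, on their centre line; the grasp point (between the pads) lies 19 mm behind it; z points along the fingers, y is the line along which they close (so a half turn about z gives the same grasp; the last joint's range is limited). The gripper opens to 87 mm and grips with 3 to 60 N. Pads are 19 mm wide; open, the fingers measure 117 mm over their backs; the gripper's body (75 mm by 190 mm) begins 51 mm behind the grasp point.
Start: joints at [0.997, 0.527, 1.433, -0, 1.181, -0.178], TCP at [0.241, 0.577, 0.223] pointing down, gripper open.
Joint ranges: [-3.08, 3.08], [-0.75, 2.2], [0.22, 2.44], [-1.43, 4.57], [0, 2.65], [-2.85, 2.85]. Speed limits (rad/s): [2.79, 2.79, 3.14, 3.14, 3.14, 3.14].

INTERFACE

Orientations are given as a unit quaternion [x, y, z, w].
In Python, from rig import status, viewer, robot gives the robot as it stands.
- The arm moves only by the tool arm_command, never from a script. Its arguments are lists of equal length, an entry for each row: "delta_rot": the turn, a rotation vector about the tool's x, y, z in degrees, a list of three; "delta_pos": the shift along the tool's x, y, z in m, a list of three; "gripper": the closure, from -1 (fully open) to 1 (shut). In form: {"delta_rot": [[rx, ry, rz], ...], "delta_pos": [[dx, dy, dz], ...], "gripper": [gripper, ...]}. A call has 1 to 12 rows; each row is the pose to reach, as a shift and turn from the pose commanded when the call began, along the tool's axes at that moment; what a row does not reach only later rows make up. A row lasts 1/12 s, in which the tool goes at most 41.7 mm and 7.16 degrees, less where a joint would pass 70% of its speed; a pose out of reach is approached as far as the arm can. A call with a gripper value outside its range is refused whole. The fingers move at their own pace and stop on an object; "grip_force" is the grip in N (left out, the last holds). Time passes only in rows, so rows that repeat a pose let the fingers close. It gives the time, the measured TCP pose, the force, the opening and the grip force at its end, in the units of the state.
- status.get_obs(): the state, without advancing time (a new reading comes with each control period).
- viewer.camera(name): name is "scene" or "top" or "wrist"; returns a dict with "pixels" (384x512x3 uint8, blue, green, red), "fx", "fy", "cx", "cy" (pixels), "k1" (the pictures are not rectified: a ray, as slopes to the right and down, at radius r is drawn at 1 + k1 r^2 times it, then the intrinsics apply), "pose" (4x4, takes a point from camera to world coordinates); the wrist camera has in their place "mount" (4x4, takes a point from camera to tool coordinates, whose origin is the TCP and whose axes are the flange's). Camera axes: x right, y down, z forward; pixel columns grow to the right and rows downward; lengths in m; the calibration is good to about 2 mm. A picture is of the moment at which its call begins: read the wrist's pose just before it. There is no depth.
- robot.hand_in(): hands the job in; it is judged then, once.
The state is a dict: "time": time; "q": joint angles; "joint_velocities": joint speeds; "joint_torque": joint torques, N m; "position": TCP position; "tool_rot": TCP orientation; "ft_force": force on the tool from outside, world axes, zero at the start; "moment": the same for the moment, N m; "grip_width": finger opening in m; "grip_force": force on a finger pad.
Only numpy, scipy, OpenCV 4.12 (cv2) and the standard library are available. Lean on these libraries where they do the work, as an engineer would, in place of code of your own. Each camera call takes 0.05 s, during which the arm holds its last target. There are 200 camera calls.

TASK

Clamp the small paint tin on the mixing bench so that it cannot shift: lay the loose tapered wooden wedge, thin end first, flat in the mouth of the slot between the clamp's slanted fence and its sliding jaw, and let go of it there while it is still loose. Then tap it in with the gripper's fingers on its thick end until the jaw is jammed firmly against the tin and the wedge stays tight by itself. Leave the tin standing upright against its stop and do not knock the other things about.

Things in the scene. Friction and masses are not known exactly. Their poses are not given: they have to be found in the camera images.
- wedge_tail (a point): Loose smooth wooden wedge (friction 0.35) lying flat, 114 mm long, 34 mm high, 0.085 kg. Point: middle of its tail, half-way up. Tail: parallel, 34 long, 27 wide (y), best grip; then 80 mm tapering from 27 to 14 wide. x points to the thin end: thick end face at x = -17 mm from here, thin end at +97. Side y = +13.5 is straight throughout, the -y side tapers. z up.
- clamp: Tin clamp fixed to the bench: grey plate, x -130 to +90, y -75 to +95 mm, 12 mm thick; origin on the bench, z up. On it, 36 mm high: dark slanted fence, and aluminium jaw at its +y side; at y above 50 a V stop on stiff springs. Slot between fence and jaw: mouth at x = -35, runs to x = +60. Wedge goes in flat on the plate towards +x, straight side to the jaw, tapered side to the fence.
- slot_start (a point): Point fixed at clamp x = -113, y = -36.4 mm (axes as the clamp's), 29 mm over the bench, 78 mm before the slot's mouth: when the middle of the wedge's tail (point wedge_tail) is here, axes parallel, the wedge lies on the plate with its thin end 19 mm inside the slot, loose, with 2 to 3 mm of sideways play.
- slot_tight (a point): Point fixed at clamp x = -68, y = -30.5 mm, 29 mm over the bench: about where the middle of the wedge's tail comes when the jaw just touches the tin (45 mm further in, 6 mm to +y of slot_start). To be tight it goes 5 to 15 mm further, against rising resistance. The tail stays outside the slot.
- jaw: Sliding jaw, 95 (x) x 16 (y) x 36 mm high; origin under its middle, 12 mm over the bench, axes as the clamp's. Slides only along y: clamp y -13.5 mm fully back, about -9 touching the seated tin; 1 N friction, no spring. 6 mm of wedge travel moves it 1 mm. Once it bears on the tin the push rises 1 to 2 N per mm: 12 to 20 N on the wedge's thick end makes it tight; the wedge then stays by friction.
- tin_center (a point): The closed round tin to be clamped, white with a blue band, 72 mm across, 56 mm high, 0.3 kg; the point is its centre, half-way up. It stands loose on the plate between the jaw and the V stop, at about clamp x = 15 mm, y = 34 mm.
- spare_tin_center (a point): Bystander: spare tin, same as the clamped one, 72 mm across, 56 mm high, standing on the bench; its centre
- block_center (a point): Bystander: plain straight wooden block, 90 x 27 x 34 mm high, not the wedge (it does not taper); its centre
- cup_center (a point): Bystander: small grey open mixing cup, 64 mm across its rim, 55 mm high; its centre
- dropper0_center (a point): Bystander: white dropper bottle, 34 mm across, 90 mm high (this point 30 mm up); its centre
- dropper1_center (a point): Bystander: white dropper bottle, 34 mm across, 90 mm high (this point 30 mm up); its centre
- stirrer_center (a point): Bystander: flat wooden stirring stick, 190 x 22 x 5 mm, lying on the bench; its centre
There are look-alikes about, which are no part of the job. What is shaped like the part that bears wedge_tail but yellow is not meant.

How it is judged:
By the outcome, as a careful person would: the job done as asked, in the order asked, and still so for the second after the job is handed in, with the robot touching nothing.
It also fails if it takes over 61 s, if anything falls off the work surface, if the arm or the gripper's body presses on something with over 40 N, if the wrist force passes 120 N, or if a joint passes its speed limit or range.

## Working session

There is one attempt and no reset: what is moved stays moved. The work goes in short steps, Python scripts to look and compute and a tool call to move; the robot and the scene stay as the last step left them, time stands still between calls to the robot, and variables do not carry over. Pictures are saved under pics/ and viewed, at most 10 in all, crops included, and the job is handed in when it is done.

Besides the shell and the picture viewer there is one more tool, called by a JSON object that holds its "fn" and its "kwargs", one argument or row to a line. arm_command: Moves the arm, as the interface text tells. Its arguments: {"type":"object","properties":{"delta_rot":{"type":"array","items":{"type":"array","items":{"type":"number"}}},"delta_pos":{"type":"array","items":{"type":"array","items":{"type":"number"}}},"gripper":{"type":"array","items":{"type":"number"}},"grip_force":{"type":"number"}},"required":["delta_rot","delta_pos","gripper"]}

```bash
ls; mkdir -p pics
cat > h.py <<'E'
import numpy as np, cv2
from rig import status, viewer, robot
from scipy.spatial.transform import Rotation as R
def grab(name):
    o=status.get_obs(); c=viewer.camera(name); 
    if 'pose' in c: P=np.array(c['pose'])
    else:
        T=np.eye(4);T[:3,:3]=R.from_quat(o['tool_rot']).as_matrix();T[:3,3]=o['position'];P=T@np.array(c['mount'])
    c['P']=P; return c
def ray(c,u,v):
    x=(u-c['cx'])/c['fx'];y=(v-c['cy'])/c['fy'];X,Y=x,y
    for _ in range(20):
        k=1+c['k1']*(X*X+Y*Y);X,Y=x/k,y/k
    return c['P'][:3,:3]@np.array([X,Y,1.]),c['P'][:3,3]
def onz(c,u,v,z):
    d,o=ray(c,u,v);return o+d*(z-o[2])/d[2]
def proj(c,p):
    q=np.linalg.inv(c['P'])@np.append(p,1);x,y=q[:2]/q[2];k=1+c['k1']*(x*x+y*y)
    return c['fx']*x*k+c['cx'],c['fy']*y*k+c['cy']
E
python3 - <<'E'
from h import *
for n in ['top','scene']:
    c=grab(n);cv2.imwrite(f'pics/{n}0.png',c['pixels'] if n!='top' else cv2.resize(c['pixels'],(800,600),interpolation=cv2.INTER_CUBIC))
    print(n,c['fx'],c['cx'],c['cy'],c['k1'],c['P'].round(3).tolist())
c=viewer.camera('wrist');print(c['fx'],c['k1'],np.array(c['mount']).round(3).tolist())
print(status.get_obs())
E
```

```text
pics
top 362.6164067657421 259.5754394757731 189.87586514471255 -0.054231838333915774 [[0.016, -0.996, 0.089, 0.49], [-1.0, -0.015, 0.012, 0.02], [-0.011, -0.089, -0.996, 1.22], [0.0, 0.0, 0.0, 1.0]]
scene 424.70693672187934 259.6038884635172 189.8095366704847 -0.06777935336945326 [[0.888, 0.3, -0.347, 1.08], [0.459, -0.568, 0.683, -0.931], [0.008, -0.766, -0.642, 0.947], [0.0, 0.0, 0.0, 1.0]]
292.42584609705824 -0.06189601048583285 [[0.001, -0.958, -0.286, 0.078], [1.0, 0.001, 0.001, -0.001], [-0.0, -0.286, 0.958, -0.162], [0.0, 0.0, 0.0, 1.0]]
{'time': 0.15, 'q': array([ 9.96484301e-01,  5.28248702e-01,  1.43361410e+00,  9.68091486e-06,
        1.18140090e+00, -1.78514890e-01]), 'joint_velocities': array([ 0.00189651, -0.00185278, -0.00358378, -0.00069828,  0.0010093 ,
        0.00017274]), 'joint_torque': array([ 5.97067083e-04, -4.40425444e+01, -1.76841956e+01,  6.33574370e-02,
        5.52545569e-02, -9.64857190e-05]), 'position': array([0.24063207, 0.57620816, 0.2217969 ]), 'tool_rot': array([ 1.96611088e-01,  9.80481199e-01, -7.75383284e-04, -3.11291516e-04]), 'ft_force': array([ 0.20436816, -0.20701364, -0.20714525]), 'moment': array([ 0.00440738,  0.00903259, -0.03133346]), 'grip_force': 0.0, 'grip_width': 0.08731654386358126}
```

View pics/top0.png

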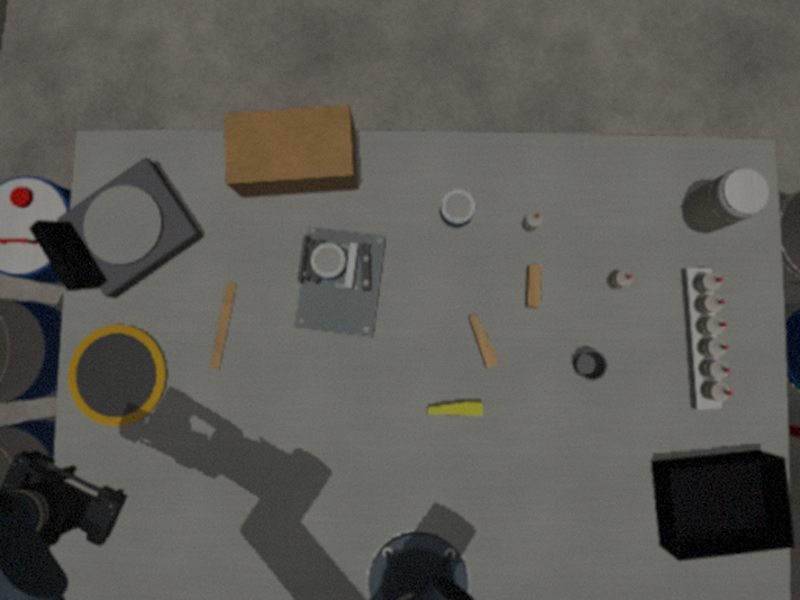

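View pics/scene0.png

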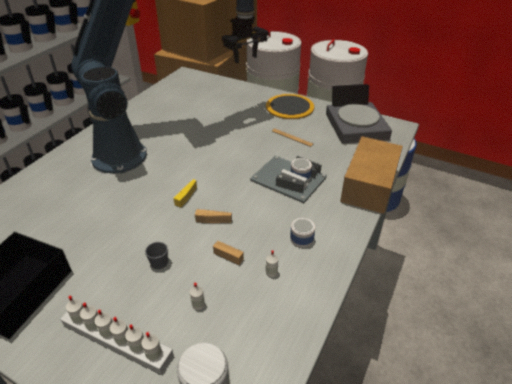

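The top view (800 px scale) shows the wooden wedge with its thin end at about (474,315) and its thick end at (490,366). The clamp plate corners are about (310,228), (385,236), (374,336) and (296,328), and the tin is at (327,260). The yellow look-alike is at (455,408), and the straight block is at (534,285). The scene view agrees.

Run:
```python
from h import *
c=grab('top');s=512/800
for n,pts,z in [('wedge thin/thick',[(474,315),(490,366)],.034),('plate',[(310,228),(385,236),(374,336),(296,328)],.012),('tin',[(327,260)],.068),('jaw',[(354,243),(348,288)],.048)]:
    print(n,[onz(c,u*s,v*s,z).round(4).tolist() for u,v in pts])
hsv=cv2.cvtColor(c['pixels'],cv2.COLOR_BGR2HSV)
m=cv2.inRange(hsv,(8,70,60),(22,255,255))
for k in cv2.findContours(m,0,2)[0]:
    r=cv2.minAreaRect(k)
    if 60<cv2.contourArea(k)<2000: print(r,[onz(c,*p,.02).round(3)[:2].tolist() for p in cv2.boxPoints(r)])
o=status.get_obs();print(R.from_quat(o['tool_rot']).as_matrix().round(3))
```

```text
wedge thin/thick [[0.56, -0.1098, 0.034], [0.4543, -0.1438, 0.034]]
plate [[0.7451, 0.2446, 0.012], [0.7295, 0.0811, 0.012], [0.5133, 0.1003, 0.012], [0.5275, 0.2678, 0.012]]
tin [[0.6667, 0.1968, 0.068]]
jaw [[0.7066, 0.1441, 0.048], [0.6115, 0.1542, 0.048]]
((309.13140869140625, 217.4352569580078), (34.49199676513672, 8.541220664978027), 70.90650939941406) [[0.558, -0.098], [0.567, -0.125], [0.46, -0.163], [0.451, -0.136]]
((142.22679138183594, 208.04776000976562), (6.334822177886963, 55.725833892822266), 11.888657569885254) [[0.442, 0.451], [0.625, 0.42], [0.621, 0.399], [0.438, 0.43]]
((341.0, 182.5), (27.0, 8.0), 90.0) [[0.672, -0.223], [0.672, -0.25], [0.582, -0.25], [0.581, -0.223]]
[[-0.923  0.386 -0.001]
 [ 0.386  0.923 -0.001]
 [ 0.    -0.001 -1.   ]]
```

{"fn": "arm_command", "kwargs": {
  "delta_rot": [
    [0,0,-6],
    [0,0,-12],
    [0,0,-17],
    [0,0,-17],
    [0,0,-17],
    [0,0,-17],
    [0,0,-17],
    [0,0,-17],
    [0,0,-17],
    [0,0,-17],
    [0,0,-17],
    [0,0,-17]
  ],
  "delta_pos": [
    [-0.497,-0.254,0.02],
    [-0.497,-0.254,0.02],
    [-0.497,-0.254,0.02],
    [-0.497,-0.254,0.02],
    [-0.497,-0.254,0.02],
    [-0.497,-0.254,0.02],
    [-0.497,-0.254,0.02],
    [-0.497,-0.254,0.02],
    [-0.497,-0.254,0.02],
    [-0.497,-0.254,0.02],
    [-0.497,-0.254,0.02],
    [-0.497,-0.254,0.02]
  ],
  "gripper": [-1,-1,-1,-1,-1,-1,-1,-1,-1,-1,-1,-1]
}}

```text
time: 1.2
position: [0.5647, 0.1934, 0.2045]
tool_rot: [0.05, 0.999, 0.0, -0.0]
ft_force: [0.5, 1.1, -0.5]
grip_width: 0.0869
grip_force: 0.0
```

{"fn": "arm_command", "kwargs": {
  "delta_rot": [
    [0,0,0],
    [0,0,0],
    [0,0,0],
    [0,0,0],
    [0,0,0]
  ],
  "delta_pos": [
    [0,0,0],
    [0,0,0],
    [0,0,0],
    [0,0,0],
    [0,0,0]
  ],
  "gripper": [-1,-1,-1,-1,-1]
}}

```text
time: 1.62
position: [0.5626, 0.1966, 0.2046]
tool_rot: [0.048, 0.999, 0.0, -0.0]
ft_force: [0.8, 0.4, -0.6]
grip_width: 0.0872
grip_force: 0.0
```

Run:
```python
from h import *
c=grab('wrist');np.save('pics/c1.npy',c,allow_pickle=True)
cv2.imwrite('pics/w1.png',cv2.resize(c['pixels'],(800,600),interpolation=cv2.INTER_CUBIC))
```

```text
(no output)
```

View pics/w1.png

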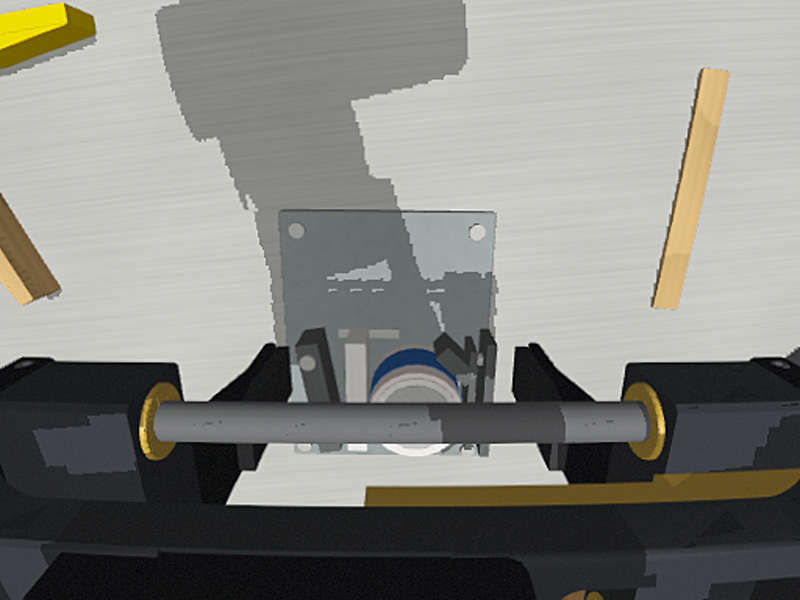

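The wrist view shows the plate's rear corners at (281,210) and (496,211). The fence starts near (315,330), the jaw's top is x 345–367 at row ~345, and the slot is between them.

```bash
cat >> h.py <<'E'
def load(f='pics/c1.npy'): return np.load(f,allow_pickle=True).item()
E
python3 - <<'E'
from h import *
c=load();s=.64
A=onz(c,281*s,210*s,.012);B=onz(c,496*s,211*s,.012);print(A,B,np.linalg.norm(A-B))
d=(B-A)[:2];y=d/np.linalg.norm(d);x=np.array([y[1],-y[0]]);yaw=np.degrees(np.arctan2(x[1],x[0]))
M=(A+B)[:2]/2; O=M+.130*x-.010*y
print('yaw',yaw,'O',O)
# left plate edge lower
for u,v in [(346,345),(366,345),(346,395),(367,395)]:
    p=onz(c,u*s,v*s,.048)[:2]-O;print('jaw',(p@x).round(4),(p@y).round(4))
for n,a,b,z in [('start',-.113,-.0364,.029),('tight',-.068,-.0305,.029),('tin',.015,.034,.04)]:print(n,O+a*x+b*y)
# jaw/plate edges: fit lines
g=c['pixels'];hsv=cv2.cvtColor(g,cv2.COLOR_BGR2HSV)
print(hsv[150,170:325:6].tolist())
E
```

```text
[0.51346634 0.10732676 0.012     ] [0.53020465 0.27269842 0.012     ] 0.1662165965989621
yaw -5.7795854101994735 O [0.65016764 0.16697218]
jaw -0.033 -0.0213
jaw -0.0331 -0.0062
jaw 0.0093 -0.0227
jaw 0.0092 -0.0062
start [0.53407651 0.14213652]
tight [0.5794419  0.14347495]
tin [0.66851525 0.19928882]
[[36, 9, 139], [30, 8, 136], [93, 20, 116], [24, 8, 153], [78, 11, 111], [86, 18, 114], [90, 9, 111], [94, 16, 113], [95, 14, 111], [90, 16, 110], [90, 18, 112], [81, 16, 112], [86, 16, 110], [99, 16, 110], [85, 14, 110], [80, 14, 108], [90, 12, 169], [90, 11, 167], [86, 12, 168], [93, 14, 168], [90, 12, 170], [90, 14, 170], [30, 7, 207], [25, 7, 206], [90, 14, 168], [24, 6, 203]]
```

{"fn": "arm_command", "kwargs": {
  "delta_rot": [
    [0,0,-6],
    [0,0,-12],
    [0,0,-18],
    [0,0,-24.5],
    [0,0,-24.5],
    [0,0,-24.5],
    [0,0,-24.5],
    [0,0,-24.5],
    [0,0,-24.5],
    [0,0,-24.5],
    [0,0,-24.5],
    [0,0,-24.5]
  ],
  "delta_pos": [
    [-0.032,-0.3,0.045],
    [-0.032,-0.3,0.045],
    [-0.032,-0.3,0.045],
    [-0.032,-0.3,0.045],
    [-0.032,-0.3,0.045],
    [-0.032,-0.3,0.045],
    [-0.032,-0.3,0.045],
    [-0.032,-0.3,0.045],
    [-0.032,-0.3,0.045],
    [-0.032,-0.3,0.045],
    [-0.032,-0.3,0.045],
    [-0.032,-0.3,0.045]
  ],
  "gripper": [-1,-1,-1,-1,-1,-1,-1,-1,-1,-1,-1,-1]
}}

```text
time: 2.67
position: [0.5659, -0.1041, 0.1599]
tool_rot: [-0.165, 0.986, 0.0, -0.0]
ft_force: [-0.6, -0.1, 0.4]
grip_width: 0.0872
grip_force: 0.0
```

Run:
```python
from h import *
c=grab('wrist');np.save('pics/c2.npy',c,allow_pickle=True)
print(status.get_obs()['position'],c['P'][:3,3])
cv2.imwrite('pics/w2.png',cv2.resize(c['pixels'],(800,600),interpolation=cv2.INTER_CUBIC))
```

```text
[ 0.56598418 -0.10426855  0.15997796] [ 0.49181772 -0.13058328  0.32235474]
```

View pics/w2.png

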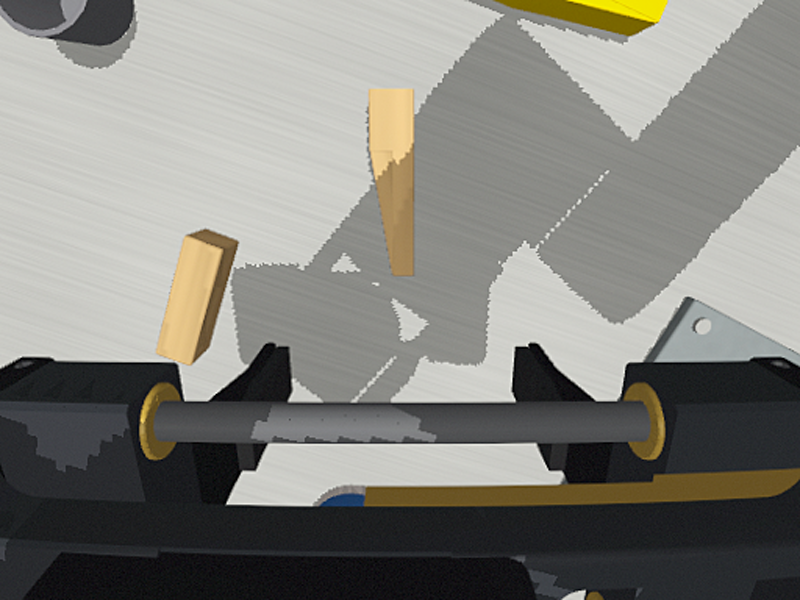

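The wedge is seen from above, with its thick-end corners at (369,88) and (413,88). The thin end is at (393,275) and (414,275), and the straight side is on the right (+y), as expected.

Run:
```python
from h import *
c=load('pics/c2.npy');s=.64
a,b,t0,t1=[onz(c,u*s,v*s,.034)[:2] for u,v in [(369,88.5),(413.5,88.5),(393,275),(414,275)]]
print(np.linalg.norm(a-b),np.linalg.norm(b-t1),np.linalg.norm(t0-t1))
x=(t1-b)/np.linalg.norm(t1-b);y=np.array([-x[1],x[0]])
W=(a+b)/2+.017*x
print('yaw',np.degrees(np.arctan2(x[1],x[0])),'tail',W, b+.017*x-.0135*y)
o=status.get_obs();T=R.from_quat(o['tool_rot']).as_matrix();print(np.degrees(np.arctan2(-T[1,0],-T[0,0])), T.T@np.append(W-o['position'][:2],0))
```

```text
0.026133922708148363 0.11303272426310461 0.013662144503854038
yaw 19.610157273439633 tail [ 0.47195349 -0.14330585] [ 0.47223177 -0.14366722]
18.98342871220104 [ 1.01615241e-01 -6.32648393e-03 -2.05099579e-05]
```

{"fn": "arm_command", "kwargs": {
  "delta_rot": [
    [0,0,-0.6],
    [0,0,-0.6],
    [0,0,-0.6],
    [0,0,-0.6],
    [0,0,-0.6],
    [0,0,-0.6],
    [0,0,-0.6],
    [0,0,-0.6],
    [0,0,-0.6],
    [0,0,-0.6]
  ],
  "delta_pos": [
    [0.1016,-0.0063,0.07],
    [0.1016,-0.0063,0.07],
    [0.1016,-0.0063,0.07],
    [0.1016,-0.0063,0.07],
    [0.1016,-0.0063,0.1],
    [0.1016,-0.0063,0.13],
    [0.1016,-0.0063,0.145],
    [0.1016,-0.0063,0.154],
    [0.1016,-0.0063,0.154],
    [0.1016,-0.0063,0.154]
  ],
  "gripper": [-1,-1,-1,-1,-1,-1,-1,-1,-1,-1]
}}

```text
time: 3.55
position: [0.4724, -0.1446, 0.0059]
tool_rot: [-0.169, 0.986, -0.0, 0.0]
ft_force: [0.2, 0.3, 0.4]
grip_width: 0.0868
grip_force: 0.0
```

{"fn": "arm_command", "kwargs": {
  "delta_rot": [
    [0,0,0],
    [0,0,0],
    [0,0,0],
    [0,0,0],
    [0,0,0],
    [0,0,0],
    [0,0,0],
    [0,0,0],
    [0,0,0],
    [0,0,0]
  ],
  "delta_pos": [
    [0,0,0],
    [0,0,0],
    [0,0,0],
    [0,0,0],
    [0,0,0],
    [0,0,0],
    [0,0,0],
    [0,0,0],
    [0,0,0],
    [0,0,0]
  ],
  "gripper": [0,0.1,0.2,0.3,0.5,0.6,0.8,1,1,1],
  "grip_force": 20
}}

```text
time: 4.38
position: [0.4717, -0.1451, 0.0056]
tool_rot: [-0.169, 0.986, 0.0, -0.0]
ft_force: [-0.0, 0.7, 0.6]
grip_width: 0.0281
grip_force: 0.2
```

{"fn": "arm_command", "kwargs": {
  "delta_rot": [
    [0,0,0],
    [0,0,0],
    [0,0,0],
    [0,0,0],
    [0,0,0],
    [0,0,0],
    [0,0,0],
    [0,0,0]
  ],
  "delta_pos": [
    [0,0,0],
    [0,0,0],
    [0,0,0],
    [0,0,-0.01],
    [0,0,-0.03],
    [0,0,-0.06],
    [0,0,-0.085],
    [0,0,-0.085]
  ],
  "gripper": [1,1,1,1,1,1,1,1],
  "grip_force": 20
}}

```text
time: 5.05
position: [0.4744, -0.1464, 0.095]
tool_rot: [-0.169, 0.986, -0.003, 0.003]
ft_force: [1.0, -0.2, -1.2]
grip_width: 0.0269
grip_force: 19.9
```

{"fn": "arm_command", "kwargs": {
  "delta_rot": [
    [0,0,5],
    [0,0,10],
    [0,0,15],
    [0,0,20],
    [0,0,25.3],
    [0,0,25.3],
    [0,0,25.3],
    [0,0,25.3],
    [0,0,25.3],
    [0,0,25.3],
    [0,0,25.3]
  ],
  "delta_pos": [
    [-0.017,0.035,0],
    [-0.034,0.07,0],
    [-0.051,0.106,0],
    [-0.068,0.142,0],
    [-0.086,0.178,0],
    [-0.104,0.215,0],
    [-0.12,0.248,0],
    [-0.127,0.263,0],
    [-0.127,0.263,0],
    [-0.127,0.263,0],
    [-0.127,0.263,0]
  ],
  "gripper": [1,1,1,1,1,1,1,1,1,1,1]
}}

```text
time: 5.97
position: [0.5036, 0.1446, 0.0904]
tool_rot: [0.051, 0.999, -0.0, -0.001]
ft_force: [0.3, 1.5, -0.6]
grip_width: 0.027
grip_force: 19.9
```

Run:
```python
from h import *
c=grab('wrist');np.save('pics/c3.npy',c,allow_pickle=True)
print(status.get_obs()['position'],status.get_obs()['grip_width'],status.get_obs()['grip_force'])
cv2.imwrite('pics/w3.png',cv2.resize(c['pixels'],(800,600),interpolation=cv2.INTER_CUBIC))
```

```text
[0.50367807 0.14410609 0.09039939] 0.026757051987577912 19.948254260234535
```

View pics/w3.png

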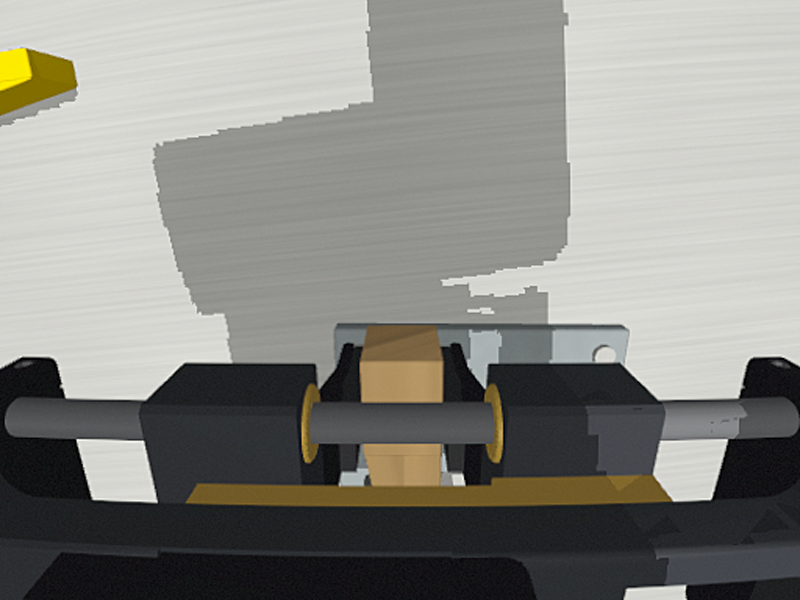

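The wedge is held level. Its thick-end top edge runs (360,361)–(442,361), and the plate's rear corners are at (336,325) and (629,326).

Run:
```python
from h import *
c=load('pics/c3.npy');s=.64
A=onz(c,336*s,325*s,.012);B=onz(c,629*s,326*s,.012);print(A,B,np.linalg.norm(A-B))
d=(B-A)[:2];y=d/np.linalg.norm(d);x=np.array([y[1],-y[0]])
print('yaw',np.degrees(np.arctan2(x[1],x[0])),'O',(A+B)[:2]/2+.130*x-.010*y)
a=onz(c,360*s,361*s,.119);b=onz(c,442.5*s,361*s,.119)
print(a,b,np.linalg.norm(a-b));m=(a+b)[:2]/2
o=status.get_obs();T=R.from_quat(o['tool_rot']).as_matrix();tx=-T[:2,0]/np.linalg.norm(T[:2,0]);print('toolyaw',np.degrees(np.arctan2(tx[1],tx[0])))
W=m+.017*tx;print('tail',W,'-tcp',W-o['position'][:2], o['position'])
S=np.array([.5341,.1421]);print('W in start', (W-S)@x,(W-S)@y)
# jaw & slot in top view after move
t=grab('top');cv2.imwrite('pics/t2.png',cv2.resize(t['pixels'][130:240,170:270],(800,600)[::1],interpolation=cv2.INTER_CUBIC))
```

```text
[0.51134128 0.10625143 0.012     ] [0.52903097 0.27203665 0.012     ] 0.16672631571824467
yaw -6.090556074061286 O [0.64839133 0.16540746]
[0.48628925 0.132432   0.119     ] [0.48895257 0.1587131  0.119     ] 0.02641570227714569
toolyaw -5.937712024171571
tail [0.5045297  0.14381395] -tcp [ 0.00085163 -0.00029215] [0.50367807 0.14410609 0.09039939]
W in start -0.0295852359559591 -0.0014331418869493614
```

{"fn": "arm_command", "kwargs": {
  "delta_rot": [
    [0,0,0],
    [0,0,0],
    [0,0,0],
    [0,0,0],
    [0,0,0],
    [0,0,0],
    [0,0,0]
  ],
  "delta_pos": [
    [0.0014,0.0009,0.02],
    [0.0014,0.0009,0.045],
    [0.0014,0.0009,0.06],
    [0.0014,0.0009,0.068],
    [0.0014,0.0009,0.071],
    [0.0014,0.0009,0.071],
    [0.0014,0.0009,0.071]
  ],
  "gripper": [1,1,1,1,1,1,1]
}}

```text
time: 6.65
position: [0.5034, 0.1457, 0.0201]
tool_rot: [0.052, 0.999, 0.0, 0.0]
ft_force: [0.1, 0.2, -0.8]
grip_width: 0.0267
grip_force: 19.9
```

Run:
```python
from h import *
o=status.get_obs();T=R.from_quat(o['tool_rot']).as_matrix()
print(o['position'],o['ft_force'],T.round(3).tolist(),T.T@(np.array([.5322,.1420,.0186])-o['position']))
t=grab('scene');np.save('pics/s.npy',t,allow_pickle=True);cv2.imwrite('pics/s2.png',cv2.resize(t['pixels'][145:205,240:340],(800,480),interpolation=cv2.INTER_CUBIC))
```

```text
[0.50344154 0.14572768 0.02012662] [ 0.09837442  0.1925749  -0.77737273] [[-0.995, 0.103, 0.001], [0.103, 0.995, 0.0], [-0.001, 0.0, -1.0]] [-0.0289883  -0.00073592  0.00155316]
```

View pics/s2.png

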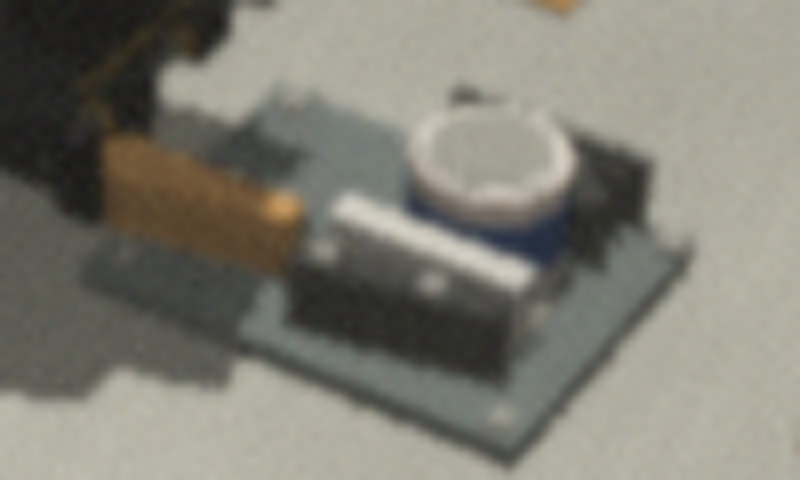

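The wedge's thin end, at (300,210) in the crop, is just before the mouth and in line with the gap between fence and jaw. I'll slide it in gently.

{"fn": "arm_command", "kwargs": {
  "delta_rot": [
    [0,0,0],
    [0,0,0],
    [0,0,0],
    [0,0,0],
    [0,0,0],
    [0,0,0],
    [0,0,0],
    [0,0,0]
  ],
  "delta_pos": [
    [-0.004,-0.0007,0],
    [-0.008,-0.0007,0],
    [-0.012,-0.0007,0],
    [-0.016,-0.0007,0],
    [-0.019,-0.0007,0.001],
    [-0.022,-0.0007,0.001],
    [-0.022,-0.0007,0.0015],
    [-0.022,-0.0007,0.0015]
  ],
  "gripper": [1,1,1,1,1,1,1,1]
}}

```text
time: 7.37
position: [0.5252, 0.1432, 0.0181]
tool_rot: [0.051, 0.999, 0.0, 0.0]
ft_force: [0.5, 0.3, -1.6]
grip_width: 0.0266
grip_force: 19.9
```

{"fn": "arm_command", "kwargs": {
  "delta_rot": [
    [0,0,0],
    [0,0,0],
    [0,0,0],
    [0,0,0],
    [0,0,0]
  ],
  "delta_pos": [
    [-0.003,0,0],
    [-0.006,0,0],
    [-0.007,0,0.0005],
    [-0.007,0,0.0005],
    [-0.007,0,0.0005]
  ],
  "gripper": [1,1,1,1,1]
}}

```text
time: 7.78
position: [0.5321, 0.1425, 0.0177]
tool_rot: [0.051, 0.999, 0.0, 0.0]
ft_force: [0.7, -0.7, -0.9]
grip_width: 0.0269
grip_force: 19.9
```

Now release and rise straight up, opening gently, then look.

{"fn": "arm_command", "kwargs": {
  "delta_rot": [
    [0,0,0],
    [0,0,0],
    [0,0,0],
    [0,0,0],
    [0,0,0],
    [0,0,0],
    [0,0,0],
    [0,0,0],
    [0,0,0],
    [0,0,0],
    [0,0,0],
    [0,0,0]
  ],
  "delta_pos": [
    [0,0,0],
    [0,0,0],
    [0,0,0],
    [0,0,0],
    [0,0,0],
    [0,0,0],
    [0,0,-0.01],
    [0,0,-0.03],
    [0,0,-0.06],
    [0,0,-0.09],
    [0.04,0,-0.11],
    [0.08,0,-0.11]
  ],
  "gripper": [0.3,0.2,0.1,0,-0.1,-0.1,-0.1,-0.1,-0.1,-0.1,-0.1,-0.1]
}}

```text
time: 8.78
position: [0.4587, 0.1507, 0.1319]
tool_rot: [0.052, 0.999, 0.001, 0.007]
ft_force: [-0.8, -0.1, -0.6]
grip_width: 0.048
grip_force: 0.0
```

{"fn": "arm_command", "kwargs": {
  "delta_rot": [
    [0,0,0],
    [0,0,0],
    [0,0,0],
    [0,0,0]
  ],
  "delta_pos": [
    [0.0,0,0],
    [0.0,0,0],
    [0,0,0],
    [0,0,0]
  ],
  "gripper": [1,1,1,1]
}}

```text
time: 9.12
position: [0.4551, 0.1506, 0.1281]
tool_rot: [0.051, 0.999, 0.0, 0.001]
ft_force: [-0.0, -0.1, 0.1]
grip_width: 0.0286
grip_force: 0.0
```

Run:
```python
from h import *
t=grab('scene');np.save('pics/s3.npy',t,allow_pickle=True);a=cv2.resize(t['pixels'][145:205,240:340],(800,480),interpolation=cv2.INTER_CUBIC)
cv2.imwrite('pics/s3.png',a)
o=status.get_obs();print(o['position'],o['ft_force'],o['grip_width'])
```

```text
[0.45512385 0.1505729  0.1278964 ] [ 0.75305003  0.61116775 -0.26491558] 0.02504093204870143
```

View pics/s3.png

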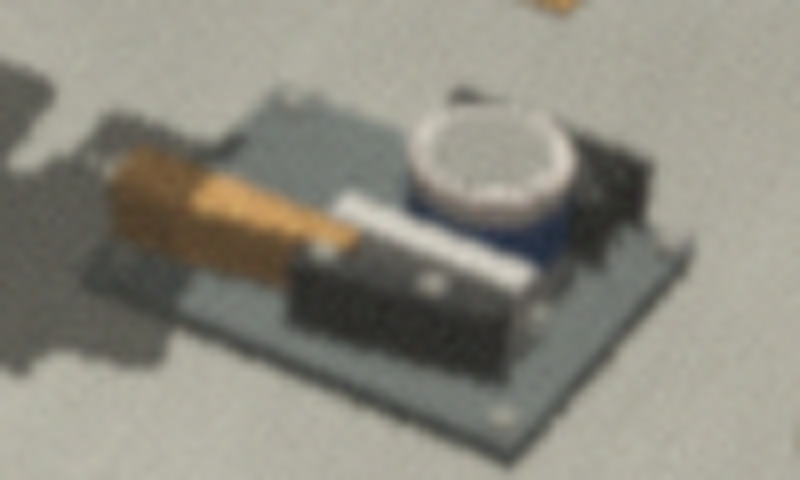

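The wedge lies flat in the mouth, loose, and the tin stands untouched. I'll lower the closed fingers behind its thick end.

{"fn": "arm_command", "kwargs": {
  "delta_rot": [
    [0,0,0],
    [0,0,0],
    [0,0,0],
    [0,0,0],
    [0,0,0],
    [0,0,0],
    [0,0,0],
    [0,0,0]
  ],
  "delta_pos": [
    [-0.03,-0.0006,0.02],
    [-0.035,-0.0006,0.05],
    [-0.035,-0.0006,0.08],
    [-0.035,-0.0006,0.1],
    [-0.035,-0.0006,0.109],
    [-0.035,-0.0006,0.109],
    [-0.035,-0.0006,0.109],
    [-0.035,-0.0006,0.109]
  ],
  "gripper": [1,1,1,1,1,1,1,1]
}}

```text
time: 9.83
position: [0.4891, 0.1465, 0.0195]
tool_rot: [0.051, 0.999, 0.0, 0.001]
ft_force: [-0.3, 0.4, -0.5]
grip_width: 0.0005
grip_force: 0.0
```

{"fn": "arm_command", "kwargs": {
  "delta_rot": [
    [0,0,0],
    [0,0,0],
    [0,0,0],
    [0,0,0],
    [0,0,0],
    [0,0,0]
  ],
  "delta_pos": [
    [-0.005,0,0],
    [-0.01,0,0],
    [-0.014,0,0],
    [-0.018,0.0005,0],
    [-0.022,0.001,0],
    [-0.022,0.001,0]
  ],
  "gripper": [1,1,1,1,1,1]
}}

```text
time: 10.33
position: [0.5114, 0.1452, 0.0189]
tool_rot: [0.051, 0.999, 0.0, 0.001]
ft_force: [-1.0, -0.5, -0.5]
grip_width: 0.0006
grip_force: 0.0
```

{"fn": "arm_command", "kwargs": {
  "delta_rot": [
    [0,0,0],
    [0,0,0],
    [0,0,0],
    [0,0,0],
    [0,0,0],
    [0,0,0],
    [0,0,0],
    [0,0,0]
  ],
  "delta_pos": [
    [-0.005,0.0006,0],
    [-0.01,0.001,0],
    [-0.015,0.0017,0],
    [-0.02,0.0022,0],
    [-0.025,0.0028,0],
    [-0.03,0.0034,0],
    [-0.034,0.0038,0],
    [-0.034,0.0038,0]
  ],
  "gripper": [1,1,1,1,1,1,1,1]
}}

```text
time: 11.0
position: [0.5436, 0.1457, 0.0184]
tool_rot: [0.051, 0.999, 0.0, -0.001]
ft_force: [-2.5, 0.8, 0.4]
grip_width: 0.0005
grip_force: 1.4
```

{"fn": "arm_command", "kwargs": {
  "delta_rot": [
    [0,0,0],
    [0,0,0],
    [0,0,0],
    [0,0,0],
    [0,0,0]
  ],
  "delta_pos": [
    [-0.003,0.0003,0],
    [-0.006,0.0007,0],
    [-0.009,0.001,0],
    [-0.012,0.0013,0],
    [-0.012,0.0013,0]
  ],
  "gripper": [1,1,1,1,1]
}}

```text
time: 11.42
position: [0.5528, 0.1461, 0.0182]
tool_rot: [0.051, 0.999, -0.0, -0.004]
ft_force: [-7.2, 2.6, 4.3]
grip_width: 0.0003
grip_force: 3.5
```

{"fn": "arm_command", "kwargs": {
  "delta_rot": [
    [0,0,0],
    [0,0,0],
    [0,0,0]
  ],
  "delta_pos": [
    [-0.002,0.0002,0],
    [-0.004,0.0004,0],
    [-0.004,0.0004,0]
  ],
  "gripper": [1,1,1]
}}

```text
time: 11.67
position: [0.5545, 0.1461, 0.018]
tool_rot: [0.051, 0.999, -0.0, -0.006]
ft_force: [-9.9, 2.0, 6.1]
grip_width: 0.0007
grip_force: 5.0
```

{"fn": "arm_command", "kwargs": {
  "delta_rot": [
    [0,0,0],
    [0,0,0],
    [0,0,0],
    [0,0,0]
  ],
  "delta_pos": [
    [-0.002,0.0002,0],
    [-0.004,0.0004,0],
    [-0.006,0.0006,0],
    [-0.006,0.0006,0]
  ],
  "gripper": [1,1,1,1]
}}

```text
time: 12.0
position: [0.5575, 0.1461, 0.0177]
tool_rot: [0.051, 0.999, -0.0, -0.009]
ft_force: [-13.4, 2.7, 7.5]
grip_width: 0.0007
grip_force: 7.0
```

{"fn": "arm_command", "kwargs": {
  "delta_rot": [
    [0,0,0],
    [0,0,0],
    [0,0,0]
  ],
  "delta_pos": [
    [-0.002,0.0002,0],
    [-0.003,0.0003,0],
    [-0.003,0.0003,0]
  ],
  "gripper": [1,1,1]
}}

```text
time: 12.25
position: [0.5586, 0.1462, 0.0176]
tool_rot: [0.051, 0.999, -0.001, -0.011]
ft_force: [-15.8, 2.4, 9.8]
grip_width: 0.0007
grip_force: 8.2
```

{"fn": "arm_command", "kwargs": {
  "delta_rot": [
    [0,0,0],
    [0,0,0],
    [0,0,0],
    [0,0,0]
  ],
  "delta_pos": [
    [-0.002,0.0002,0],
    [-0.004,0.0004,0],
    [-0.004,0.0004,0],
    [-0.004,0.0004,0]
  ],
  "gripper": [1,1,1,1]
}}

```text
time: 12.58
position: [0.5608, 0.1463, 0.0174]
tool_rot: [0.051, 0.999, -0.001, -0.013]
ft_force: [-18.5, 2.6, 10.2]
grip_width: 0.0004
grip_force: 9.4
```

{"fn": "arm_command", "kwargs": {
  "delta_rot": [
    [0,0,0],
    [0,0,0],
    [0,0,0],
    [0,0,0],
    [0,0,0],
    [0,0,0],
    [0,0,0],
    [0,0,0],
    [0,0,0],
    [0,0,0]
  ],
  "delta_pos": [
    [0.01,0,0],
    [0.025,0,0],
    [0.045,0,0],
    [0.06,0,-0.02],
    [0.06,0,-0.06],
    [0.06,0,-0.1],
    [0.06,0,-0.14],
    [0.06,0,-0.16],
    [0.06,0,-0.16],
    [0.06,0,-0.16]
  ],
  "gripper": [1,1,1,1,1,1,1,1,1,1]
}}

```text
time: 13.42
position: [0.5157, 0.1516, 0.1804]
tool_rot: [0.051, 0.999, 0.0, 0.003]
ft_force: [-1.7, -0.0, 0.4]
grip_width: 0.0006
grip_force: 0.0
```

Run:
```python
from h import *
t=grab('scene');w=grab('wrist');np.save('pics/c5.npy',w,allow_pickle=True)
a=cv2.resize(t['pixels'][145:205,240:340],(500,300),interpolation=cv2.INTER_CUBIC);b=cv2.resize(w['pixels'],(400,300))
b=cv2.resize(w['pixels'][180:330,130:380],(500,300),interpolation=cv2.INTER_CUBIC)
cv2.imwrite('pics/f.png',np.vstack([a,b]))
o=status.get_obs();print(o['position'],o['ft_force'])
```

```text
[0.51330079 0.15145162 0.1778135 ] [-0.24076982 -0.30811716 -0.12930719]
```

View pics/f.png

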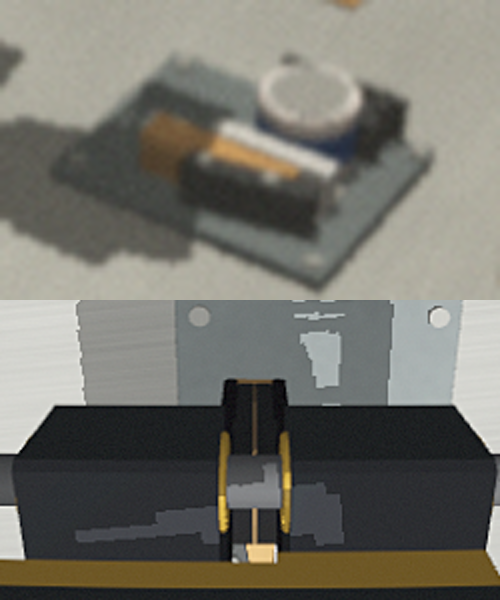

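The wedge is deep in the slot, about 9 mm past first contact after an 18.5 N push. The jaw is against the upright tin, and the gripper is clear.

```bash
python3 -c "
from rig import robot;print(robot.hand_in())"
```

```text
the job is handed in; nothing more can be done
None
```

I laid the wedge loose in the slot, let go of it, and pushed it in with the closed fingers to 18.5 N, about 9 mm past first contact; the last picture shows the jaw against the upright tin, and the job is handed in with no verdict returned.

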